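Dial up the lathe speed and press start

TASK

Set the lathe's speed dial to the sixth mark (count from the smallest dot as the first) by pushing its handle round clockwise with a fingertip, without running on past the sixth click and without pinching the handle. Then press the flat start button all the way in and let it come out again, leaving the mushroom-shaped stop button alone. Do not press start before the dial is set, and leave the things on the bench where they are.

Things in the scene. Friction and masses are not known exactly. Their poses are not given: they have to be found in the camera images.
- dial_box: Speed selector: grey box, aluminium lid, 144 x 144 x 50 mm, screwed down (place and yaw vary; left or right of the button box). Origin: centre of its underside, on the dial's upright axis; z up, +x away from the robot at yaw 0. Eight black dots on the lid, 61.5 mm from the axis, 3 mm (first) to 10 mm (eighth) across; dot n lies 105 - 30 (n - 1) deg counter-clockwise from the box's +x.
- dial (a joint): Dial angle, rad, growing clockwise from above. Sprung detent every 0.5236 rad (30 deg): 0 at the first dot, 2.618 at the sixth, 3.665 at the eighth; stops 0.03 beyond the ends. Starts at the first, second or third dot. Pushed just over half way to the next click it jumps on there by itself and stays; pushing takes about 4 N, 40 mm from the axis.
- dial_axis (a point): Point on the dial's axis level with the handle's top, 80 mm above the bench. The black handle: a round hub, 32 mm across, and one straight nose from it out to 53 mm from the axis, 18 mm wide, 58 to 80 mm above the bench (8 mm above the lid). A white line on the nose points at the dot.
- dial_tip (a point): Top of the outer end of the nose, 53 mm from the axis; the direction from dial_axis to here is where the dial points. Beware of the wood lathe left of the work (y above 0.2 m, x 0.4 to 0.75 m, up to 0.39 m high): draw the arm back from it first.
- button_box: Push-button station: grey control box with an aluminium lid, 110 (x) x 144 (y) x 50 mm high, screwed to the bench (its place and yaw vary, yaw at most 0.3 rad). Origin: centre of its underside; z up, +x away from the robot at yaw 0. Start button at its left (+36 mm in y), stop button at its right (-36 mm in y).
- start_button (a joint): Travel of the start button in m: 0 out, 0.006 all the way in. Flat, round and black, 32 mm diameter, in a steel collar; springs back; all the way in takes 5 N.
- start_button_top (a point): Centre of the top face of the start button, 72 mm above the bench when out, 10 mm above its collar (48 mm diameter); moves with it.
- stop_button (a joint): Travel of the stop button in m: 0 out, 0.006 in. Black mushroom head of 42 mm diameter, 29 mm tall. Not to be pressed.
- stop_button_top (a point): Top of the stop button's mushroom head, 83 mm above the bench.
- wax_tin: Bystander: round tin, 69 mm diameter, 32 mm tall, standing loose between the two boxes. Origin: centre of its underside.
- turned_box: Bystander: small round turned wooden box with a knob on its lid, 57 mm diameter, 66 mm tall, loose behind the boxes. Origin: centre of its underside.
- spinning_top: Bystander: wooden spinning top, 45 mm diameter, 53 mm tall, loose behind the boxes. Origin: centre of its underside.
There are look-alikes about, which are no part of the job. What is shaped like the button_box but yellow is not meant.

How it is judged:
By the outcome, as a careful person would: the job done as asked, in the order asked, and still so for the second after the job is handed in, with the robot touching nothing.
It also fails if it takes over 64 s, if anything falls off the work surface, if the arm or the gripper's body presses on something with over 40 N, if the wrist force passes 120 N, or if a joint passes its speed limit or range.

ROBOT

A 7-joint arm with a two-finger parallel gripper is mounted at the origin on a cart in front of the work surface, level with it; the furniture and walls round the work are solid. World frame = base frame: x ahead of the robot, y to its left, z up, the work surface at z = 0. Lengths are in m, angles in rad, forces in N, time in s.
With the tool pointing down it reaches from about 0.4 to 0.85 m from the base axis. Payload 4.5 kg.
Tool frame: the origin (TCP) lies between the finger pads; the fingertips stand r.finger_overhang ahead of it and the grasp point (between the pads) lies 8 mm behind it (r.finger_overhang is the distance from the TCP to the fingertips, in m); z points along the fingers, x is the direction in which the jaws open and shut, and the axes are right-handed (so a half turn about z gives the same grasp; the last joint's range is limited). The gripper opens to 88 mm and grips with 3 to 60 N. Pads are 18 mm wide; open, the fingers measure 123 mm over their backs; the gripper's body (75 mm by 187 mm) begins 45 mm behind the grasp point.
Start: joints at [-1.166, 0.689, -0.195, 1.565, 0.157, 0.902, -0.215], TCP at [0.226, 0.583, 0.25] pointing down, gripper open.
Joint ranges: [-3.01, 3.01], [-0.46, 2.08], [-1.47, 1.51], [0.13, 2.56], [-1, 4.14], [0.04, 2.09], [-2.66, 2.66]. Speed limits (rad/s): [2.57, 2.57, 3.14, 3.14, 3.14, 3.14, 3.14].

INTERFACE

Orientations are given as a unit quaternion [x, y, z, w].
In Python, from plant import r gives the robot as it stands.
- The arm moves only by the tool move_arm, never from a script. Its argument "targets" is a list that holds one entry, the list of rows, each a list of 7 numbers: the turn, a rotation vector about the world's x, y, z in rad, then the shift along the world's x, y, z in m, then the opening, from 0 (shut) to 1 (fully open). A call has 1 to 5 rows; each row shifts and turns the pose as measured when the row begins; what a row does not reach is not made up. A row lasts 1/10 s, in which the tool goes at most 50 mm and 8.59 degrees, less where a joint would pass 70% of its speed; a pose out of reach is approached as far as the arm can. A call with a gripper value outside its range is refused whole. The fingers move at their own pace and stop on an object; "force" is the grip in N (left out, the last holds). Time passes only in rows, so rows that do not move let the fingers close. It gives the time, the measured TCP pose, the force and the opening at its end, in the units of the state.
- r.get_state(): the state, without advancing time (a new reading comes with each control period).
- r.snapshot(name): name is "side" or "top" or "wrist"; returns a dict with "frame" (420x560x3 uint8, red, green, blue), "K" (3x3 intrinsics, pixels), "D" ([k1, k2, p1, p2, k3] as OpenCV has them; the pictures are not rectified), "T" (4x4, takes a point from camera to world coordinates). Camera axes: x right, y up, looking along -z (the intrinsics and any distortion apply to the point x, -y, -z); pixel columns grow to the right and rows downward; lengths in m; the calibration is good to about 2 mm. A picture is of the moment at which its call begins. There is no depth.
- r.finish_job(): hands the job in, once; it reports no verdict.
Trained networks look in a picture, given as the dict that the camera call returned (one of the last four; its "shot" number tells which), for a name from the list of things; names that differ only in an ending like _2 or _b are one class to them, and where a whole thing is asked for, a point or a joint stands for the part that bears it (a point fixed in the world has none). Each returns a list of dicts, best first, with "score" (0 to 1); they miss things now and then, are a little off and sometimes report something else, mostly with a low value. They report only what shows in the picture. A call takes as long as a camera call. They do not tell look-alikes from the thing itself.
- r.find_in(picture, query): "centre" ([row, column] in pixels, amid what is visible of it).
The state is a dict: "clock": time; "q": joint angles; "qd": joint speeds; "joint_torque": joint torques, N m; "tool_pos": TCP position; "eef_rot": TCP orientation; "contact_force": force on the tool from outside, world axes, zero at the start; "moment": the same for the moment, N m; "opening": opening from 0.0 (shut) to 1.0 (fully open).
Only numpy, scipy, OpenCV 4.12 (cv2) and the standard library are available. Lean on these libraries where they do the work, as an engineer would, in place of code of your own. Each camera call takes 0.05 s, during which the arm holds its last target. There are 200 camera calls.

## Working session

There is one attempt and no reset: what is moved stays moved. The work goes in short steps, Python scripts to look and compute and a tool call to move; the robot and the scene stay as the last step left them, time stands still between calls to the robot, and variables do not carry over. Pictures are saved under pics/ and viewed, about 8 in all and at most 12, crops included, and the job is handed in when it is done.

Besides the shell and the picture viewer there is one more tool, called after "Emit:" as name([rows], argument=value, ...), one row to a line, values as JSON. move_arm: Moves the arm, as the interface text tells. Its arguments: {"type":"object","properties":{"targets":{"type":"array","items":{"type":"array","items":{"type":"array","items":{"type":"number"}}}},"force":{"type":"number"}},"required":["targets"]}

```bash
mkdir -p pics; cat > h.py <<'E'
import numpy as np, cv2
from plant import r
def save(s,n): cv2.imwrite(f'pics/{n}.png', cv2.cvtColor(s['frame'],cv2.COLOR_RGB2BGR))
def ray(s,u,v):
    p=cv2.undistortPoints(np.array([[[u,v]]],float),np.array(s['K'],float),np.array(s['D'],float))[0,0]
    T=np.array(s['T']); return T[:3,3], T[:3,:3]@np.array([p[0],-p[1],-1])
def onz(s,u,v,z):
    o,d=ray(s,u,v); return o+d*(z-o[2])/d[2]
def proj(s,P):
    T=np.linalg.inv(np.array(s['T'])); P=np.atleast_2d(P); c=P@T[:3,:3].T+T[:3,3]; c=c*[1,-1,-1]
    return cv2.projectPoints(c,np.zeros(3),np.zeros(3),np.array(s['K'],float),np.array(s['D'],float))[0][:,0]
E
python3 - <<'E'
from h import *
st=r.get_state(); print(st['clock'],st['tool_pos'],st['eef_rot'],st['opening'],r.finger_overhang)
Z=dict(dial_box=.05,dial=.08,dial_tip=.08,button_box=.05,start_button_top=.072,stop_button_top=.083,wax_tin=.032,turned_box=.05,spinning_top=.04)
ss=[]
for n in('top','side'):
    s=r.snapshot(n); save(s,n+'1'); ss.append(s['frame']);
    print(n,np.array(s['T'])[:3,3].round(3))
    for q in Z:
        for d in r.find_in(s,q)[:3]:
            v,u=d['centre']; print(n,q,round(d['score'],2),round(u),round(v),onz(s,u,v,Z[q])[:2].round(3))
E
```

```text
0.0 [0.22629304 0.58191455 0.24889324] [ 8.25311415e-01  5.64677049e-01 -7.40768512e-04  5.92235170e-04] 0.9975644884270121 0.011
top [ 0.475 -0.279  1.253]
top dial_box 0.88 158 238 [0.475 0.026]
top dial_box 0.62 351 227 [ 0.498 -0.431]
top dial 0.76 148 240 [0.47  0.043]
top dial_tip 0.73 150 239 [0.472 0.037]
top button_box 0.81 339 234 [ 0.481 -0.402]
top button_box 0.59 432 204 [ 0.55  -0.623]
top button_box 0.36 185 163 [ 0.653 -0.037]
top start_button_top 0.71 158 235 [0.481 0.02 ]
top start_button_top 0.53 421 199 [ 0.561 -0.593]
top start_button_top 0.45 324 237 [ 0.474 -0.365]
top stop_button_top 0.83 454 201 [ 0.555 -0.666]
top stop_button_top 0.82 355 230 [ 0.489 -0.435]
top turned_box 0.6 187 162 [ 0.655 -0.041]
top turned_box 0.55 149 240 [0.47  0.049]
top spinning_top 0.83 290 150 [ 0.683 -0.288]
side [ 0.205 -0.913  0.568]
side dial_box 0.64 196 187 [ 0.453 -0.006]
side dial 0.47 194 171 [0.462 0.028]
side dial 0.32 282 264 [ 0.485 -0.431]
side dial_tip 0.71 196 173 [0.464 0.017]
side button_box 0.83 275 276 [ 0.472 -0.425]
side button_box 0.62 376 347 [ 0.535 -0.651]
side start_button_top 0.78 366 311 [ 0.554 -0.597]
side start_button_top 0.58 263 252 [ 0.473 -0.372]
side stop_button_top 0.58 282 266 [ 0.48  -0.437]
side stop_button_top 0.58 390 342 [ 0.538 -0.67 ]
side wax_tin 0.76 255 225 [ 0.526 -0.226]
side turned_box 0.77 265 181 [ 0.636 -0.069]
side spinning_top 0.59 322 226 [ 0.658 -0.319]
```

View pics/top1.png

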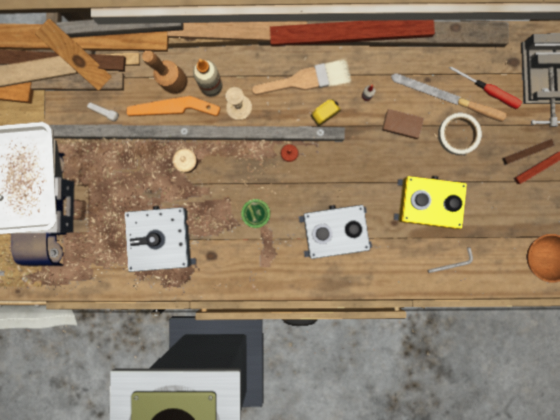

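View pics/side1.png

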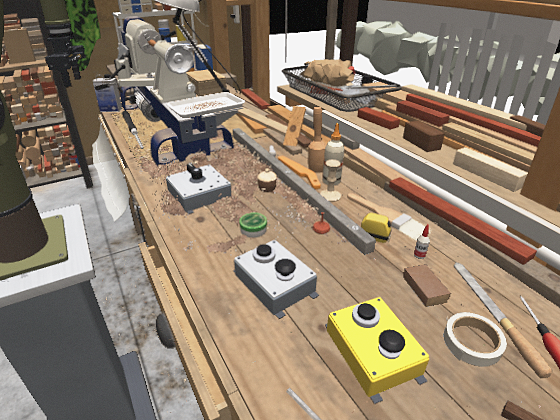

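The top view shows the dial box at (157,239) with its handle pointing left (+y), the grey button box at (337,232), and the yellow look-alike at (434,202). The wax tin is at (256,212), the turned box at (184,160) and the spinning top at (290,152). Next I zoom in on the two boxes.

```bash
python3 - <<'E'
from h import *
s=r.snapshot('top'); f=cv2.cvtColor(s['frame'],cv2.COLOR_RGB2BGR)
a=cv2.resize(f[200:280,115:200],None,fx=4.6,fy=4.6,interpolation=cv2.INTER_CUBIC)
b=cv2.resize(f[200:280,295:380],None,fx=4.6,fy=4.6,interpolation=cv2.INTER_CUBIC)
cv2.imwrite('pics/crop1.png',np.hstack([a,b])); print(a.shape)
g=cv2.cvtColor(f,cv2.COLOR_BGR2GRAY)
# lid = bright low-saturation area; oriented rectangle
hsv=cv2.cvtColor(f,cv2.COLOR_BGR2HSV)
m=((hsv[...,1]<40)&(hsv[...,2]>110)).astype(np.uint8)
for nm,(x0,x1,y0,y1) in dict(dial=(115,200,200,280),but=(295,380,200,265)).items():
    mm=np.zeros_like(m); mm[y0:y1,x0:x1]=m[y0:y1,x0:x1]
    c=max(cv2.findContours(mm,0,1)[0],key=cv2.contourArea)
    pts=np.array([onz(s,u,v,.05)[:2] for u,v in c[:,0]],np.float32)
    R=cv2.minAreaRect(pts); print(nm,R); print(cv2.boxPoints(R).round(3).tolist())
E
```

```text
(368, 391, 3)
dial ((0.4722130596637726, 0.0318974032998085), (0.14314089715480804, 0.14235906302928925), 4.138574600219727)
[[0.3959999978542328, 0.09799999743700027], [0.4059999883174896, -0.04399999976158142], [0.5490000247955322, -0.03400000184774399], [0.5379999876022339, 0.1080000028014183]]
but ((0.48800602555274963, -0.3970992863178253), (0.10959811508655548, 0.1461261659860611), 7.888639450073242)
[[0.42399999499320984, -0.3319999873638153], [0.4440000057220459, -0.47699999809265137], [0.5519999861717224, -0.4620000123977661], [0.5320000052452087, -0.31700000166893005]]
```

View pics/crop1.png

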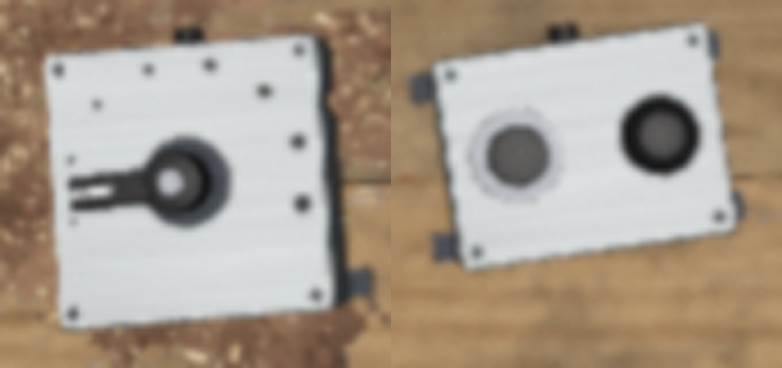

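Emit:
move_arm([
  [[0, 0, 0, 0, -0.04, 0.005, 0], [0, 0, 0, 0, -0.045, 0.005, 0], [0, 0, 0, 0.003, -0.045, 0.005, 0], [0, 0, 0, 0.005, -0.045, 0, 0], [0, 0, 0, 0.005, -0.045, 0, 0]],
])

```text
clock: 1.55
tool_pos: [0.2369, 0.3627, 0.2647]
eef_rot: [0.823, 0.568, 0.002, -0.004]
contact_force: [0.6, -0.0, -0.2]
opening: 0.57
```

Emit:
move_arm([
  [[0, 0, 0, 0.01, -0.045, 0, 0], [0, 0, 0, 0.015, -0.045, 0, 0], [0, 0, 0, 0.025, -0.04, 0, 0], [0, 0, 0, 0.03, -0.035, 0, 0], [0, 0, 0, 0.03, -0.035, 0, 0]],
])

```text
clock: 2.05
tool_pos: [0.3462, 0.154, 0.2663]
eef_rot: [0.821, 0.571, 0.004, -0.003]
contact_force: [0.3, 1.2, 0.4]
opening: 0.117
```

```bash
python3 - <<'E'
from h import *
print(r.get_state()['tool_pos'],r.get_state()['q'])
s=r.snapshot('wrist'); T=np.array(s['T']); print(T.round(3)); save(s,'w1')
print(proj(s,[[.472,.032,.08],[.472,.085,.08],[.472,.032,.05]]).round())
E
```

```text
[0.34623522 0.15397252 0.26631206] [-0.34812638  0.3587186  -0.25673088  2.23212791  0.15520988  0.56007502
  0.49454566]
[[ 0.348 -0.901 -0.258  0.28 ]
 [ 0.937  0.337  0.086  0.176]
 [ 0.009 -0.272  0.962  0.402]
 [ 0.     0.     0.     1.   ]]
[[219. 328.]
 [263. 314.]
 [223. 313.]]
```

View pics/w1.png

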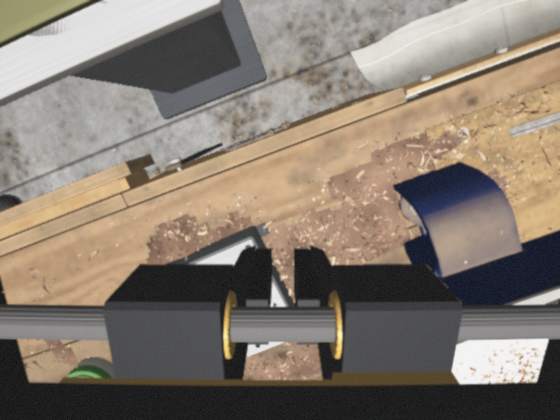

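The gripper hides the dial in this wrist view. I'll move the TCP beyond the dial so the camera sees it.

Emit:
move_arm([
  [[0, 0, 0, 0.035, -0.03, 0.01, 0], [0, 0, 0, 0.038, -0.03, 0.01, 0], [0, 0, 0, 0.038, -0.03, 0.01, 0], [0, 0, 0, 0.038, -0.03, 0.01, 0], [0, 0, 0, 0.038, -0.025, 0, 0]],
])

```text
clock: 2.6
tool_pos: [0.5351, 0.0023, 0.3077]
eef_rot: [0.825, 0.566, 0.004, -0.001]
contact_force: [0.4, 1.3, 0.1]
opening: 0.007
```

Emit:
move_arm([
  [[0, 0, 0, 0.035, -0.015, 0, 0], [0, 0, 0, 0.025, -0.01, 0, 0], [0, 0, 0, 0, 0, 0, 0]],
])

```text
clock: 2.9
tool_pos: [0.6019, -0.0299, 0.3077]
eef_rot: [0.827, 0.562, 0.005, 0.001]
contact_force: [0.2, -0.6, -0.1]
opening: 0.006
```

```bash
python3 - <<'E'
from h import *
print(r.get_state()['tool_pos'],r.get_state()['q'])
s=r.snapshot('wrist'); save(s,'w2'); np.savez('w2.npz',**{k:np.array(s[k]) for k in('frame','K','D','T')})
print(proj(s,[[.472,.032,.08],[.472,.085,.08],[.472,.032,.05]]).round())
for q in('dial','dial_tip','dial_box'):
  for d in r.find_in(s,q)[:2]:
    v,u=d['centre'];print(q,d['score'],u,v,onz(s,u,v,.08 if q!='dial_box' else .05))
E
```

```text
[ 0.60187284 -0.02987012  0.30772802] [ 0.10623902  0.59350605 -0.22784902  1.57055307  0.14841408  0.98457679
  1.02759277]
[[292.  34.]
 [343.  12.]
 [291.  40.]]
dial 0.72 303.9 24.2 [0.46832667 0.04609645 0.08      ]
dial_tip 0.89 304.6 23.6 [0.4680739  0.04692582 0.08      ]
dial_box 0.64 288.9 49.8 [0.48053743 0.02635351 0.05      ]
```

View pics/w2.png

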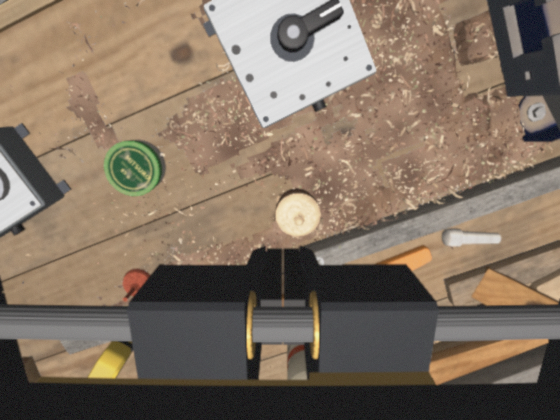

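```bash
cat > ov.py <<'E'
from h import *
def overlay(s,c,yaw,angs,box,k,name):
    x0,x1,y0,y1=box
    f=cv2.cvtColor(s['frame'],cv2.COLOR_RGB2BGR)[y0:y1,x0:x1]
    f=cv2.resize(f,None,fx=k,fy=k,interpolation=cv2.INTER_CUBIC)
    g=f.copy(); px=lambda P:tuple(int(t) for t in (proj(s,P)[0]-[x0,y0]+.5)*k)
    for n in range(8):
        a=yaw+np.radians(105-30*n); cv2.circle(g,px([c[0]+.0615*np.cos(a),c[1]+.0615*np.sin(a),.05]),5,(0,0,255),1)
    for a in angs:
        a=np.radians(a); cv2.line(g,px([c[0],c[1],.08]),px([c[0]+.053*np.cos(a),c[1]+.053*np.sin(a),.08]),(0,200,0),1)
    cv2.imwrite(name,np.hstack([f,g]))
if __name__=='__main__':
    s=np.load('w2.npz')
    for u,v in((293,32),(341,8),(325,17)): print(onz(s,u,v,.08).round(4))
    pts=np.array([onz(s,u,v,.05)[:2] for u,v in((265,122),(374,70),(207,5))]); print(pts.round(4))
    overlay(s,(.472,.032),np.radians(4.1),(79,94,109),(195,385,0,130),2.1,'pics/ov1.png')
E
python3 ov.py
```

```text
[0.471  0.0336 0.08  ]
[0.4679 0.0848 0.08  ]
[0.4698 0.0676 0.08  ]
[[ 0.5413 -0.0266]
 [ 0.5337  0.1059]
 [ 0.408  -0.0373]]
```

View pics/ov1.png

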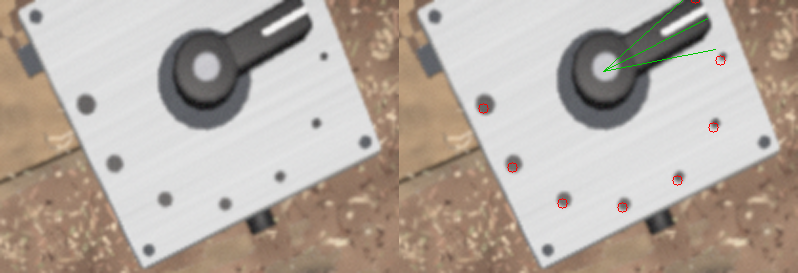

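The wrist view shows seven dots (2–8), matching the model. The nose points at about 94°, roughly midway between dots 1 and 2, which I'll watch as I push. I'm going behind the nose on its counter-clockwise side, with the jaws shut and aligned with it.

Emit:
move_arm([
  [[0, 0, 0.09, -0.034, 0.021, -0.02, 0], [0, 0, 0.09, -0.034, 0.021, -0.02, 0], [0, 0, 0.09, -0.034, 0.021, -0.02, 0], [0, 0, 0.09, -0.034, 0.021, -0.02, 0], [0, 0, 0.09, -0.034, 0.021, -0.02, 0]],
])

```text
clock: 3.6
tool_pos: [0.4232, 0.0822, 0.2104]
eef_rot: [0.673, 0.739, 0.01, 0.001]
contact_force: [0.8, 0.5, -0.8]
opening: 0.004
```

Emit:
move_arm([
  [[0, 0, 0, 0, 0, 0, 0], [0, 0, 0, 0, 0, -0.035, 0], [0, 0, 0, 0, 0, -0.035, 0]],
])

```text
clock: 3.9
tool_pos: [0.4165, 0.0866, 0.1421]
eef_rot: [0.668, 0.744, 0.012, 0.0]
contact_force: [1.1, 0.1, 0.3]
opening: 0.007
```

Emit:
move_arm([
  [[0, 0, 0, 0.008, -0.006, -0.02, 0], [0, 0, 0, 0.006, -0.005, -0.02, 0], [0, 0, 0, 0, 0, -0.018, 0], [0, 0, 0, 0, 0, -0.006, 0], [0, 0, 0, 0, 0, 0, 0]],
])

```text
clock: 4.4
tool_pos: [0.4306, 0.0773, 0.0761]
eef_rot: [0.667, 0.745, 0.012, 0.001]
contact_force: [0.5, -0.4, 0.4]
opening: 0.005
```

```bash
python3 - <<'E'
from h import *
st=r.get_state(); print(st['tool_pos'],st['contact_force'])
s=r.snapshot('top'); t=r.snapshot('side')
f=cv2.cvtColor(s['frame'],cv2.COLOR_RGB2BGR)[200:280,110:200]; g=cv2.cvtColor(t['frame'],cv2.COLOR_RGB2BGR)[110:230,140:260]
cv2.imwrite('pics/c2.png',np.hstack([cv2.resize(f,(450,400),interpolation=2),cv2.resize(g,(350,400),interpolation=2)]))
E
```

```text
[0.43062853 0.077266   0.07610107] [ 0.52699016 -0.38546385  0.39540647]
```

View pics/c2.png

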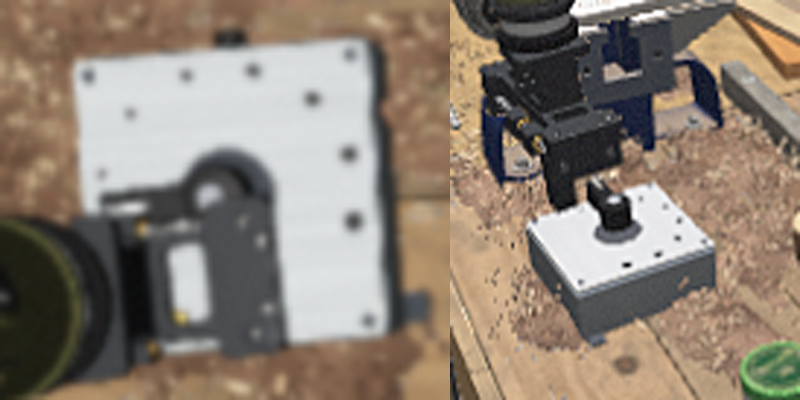

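```bash
cat > arc.py <<'E'
import sys
from h import *
def P(phi,R=.042,d=.018,c=(.471,.0335)):
    a=np.radians(phi);u=np.array([np.cos(a),np.sin(a)]);return np.array(c)+R*u+d*np.array([-u[1],u[0]])
def state():
    st=r.get_state(); q=st['eef_rot']; return np.array(st['tool_pos']),np.degrees(2*np.arctan2(q[1],q[0])),st
if __name__=='__main__':
    p,y,st=state(); print(p.round(4),'yaw',round(y,1),np.round(st['contact_force'],1),np.round(st['q'],2))
    prev=p[:2]; py=y
    for a in map(float,sys.argv[1:]):
        t=P(a); print(a,t.round(4),'shift',(t-prev).round(4),'turn',round(np.radians(a-py),3)); prev=t;py=a
E
python3 arc.py 94 88 81 74 67 60 53 46 39 32 25 18 11 4 -3 -10 -17 -24 -31
```

```text
[0.4309 0.0774 0.0768] yaw 96.4 [ 0.2 -0.7 -0.5] [-0.24  0.81 -0.05  2.27  0.51  0.05  0.9 ]
94.0 [0.4501 0.0741] shift [ 0.0192 -0.0032] turn -0.041
88.0 [0.4545 0.0761] shift [0.0044 0.002 ] turn -0.105
81.0 [0.4598 0.0778] shift [0.0053 0.0017] turn -0.122
74.0 [0.4653 0.0788] shift [0.0055 0.001 ] turn -0.122
67.0 [0.4708 0.0792] shift [0.0056 0.0004] turn -0.122
60.0 [0.4764 0.0789] shift [ 0.0056 -0.0003] turn -0.122
53.0 [0.4819 0.0779] shift [ 0.0055 -0.001 ] turn -0.122
46.0 [0.4872 0.0762] shift [ 0.0053 -0.0017] turn -0.122
39.0 [0.4923 0.0739] shift [ 0.0051 -0.0023] turn -0.122
32.0 [0.4971 0.071 ] shift [ 0.0048 -0.0029] turn -0.122
25.0 [0.5015 0.0676] shift [ 0.0044 -0.0035] turn -0.122
18.0 [0.5054 0.0636] shift [ 0.0039 -0.004 ] turn -0.122
11.0 [0.5088 0.0592] shift [ 0.0034 -0.0044] turn -0.122
4.0 [0.5116 0.0544] shift [ 0.0028 -0.0048] turn -0.122
-3.0 [0.5139 0.0493] shift [ 0.0022 -0.0051] turn -0.122
-10.0 [0.5155 0.0439] shift [ 0.0016 -0.0053] turn -0.122
-17.0 [0.5164 0.0384] shift [ 0.0009 -0.0055] turn -0.122
-24.0 [0.5167 0.0329] shift [ 0.0003 -0.0056] turn -0.122
-31.0 [0.5163 0.0273] shift [-0.0004 -0.0056] turn -0.122
```

Emit:
move_arm([
  [[0, 0, -0.02, 0.008, -0.002, -0.002, 0], [0, 0, -0.02, 0.007, -0.001, 0, 0], [0, 0, 0, 0.004, 0, 0, 0], [0, 0, -0.08, 0.004, 0.001, 0, 0], [0, 0, -0.08, 0.004, 0.001, 0, 0]],
])

```text
clock: 5.0
tool_pos: [0.4582, 0.077, 0.0772]
eef_rot: [0.74, 0.672, 0.013, 0.001]
contact_force: [0.0, 0.0, -0.1]
opening: 0.007
```

```bash
cat > look.py <<'E'
from arc import *
p,y,st=state(); print(p.round(4),'yaw',round(y,1),np.round(st['contact_force'],1),np.round(st['q'],2))
s=r.snapshot('side'); 
for q in('dial_tip','dial'):
  for d in r.find_in(s,q)[:1]: v,u=d['centre'];print(q,round(d['score'],2),u,v,onz(s,u,v,.08).round(3))
np.savez('side.npz',**{k:np.array(s[k]) for k in('frame','K','D','T')})
E
python3 look.py; python3 arc.py 74 67 60 53 46 39|tail -6
```

```text
[0.4582 0.077  0.0772] yaw 84.5 [ 0.   0.  -0.1] [-0.21  0.81 -0.08  2.19  0.41  0.13  0.81]
dial_tip 0.72 194.7 173.4 [0.46  0.014 0.08 ]
dial 0.51 197.5 174.5 [0.464 0.004 0.08 ]
74.0 [0.4653 0.0788] shift [0.0068 0.0018] turn -0.187
67.0 [0.4708 0.0792] shift [0.0056 0.0004] turn -0.122
60.0 [0.4764 0.0789] shift [ 0.0056 -0.0003] turn -0.122
53.0 [0.4819 0.0779] shift [ 0.0055 -0.001 ] turn -0.122
46.0 [0.4872 0.0762] shift [ 0.0053 -0.0017] turn -0.122
39.0 [0.4923 0.0739] shift [ 0.0051 -0.0023] turn -0.122
```

Emit:
move_arm([
  [[0, 0, -0.12, 0.005, 0.001, -0.002, 0], [0, 0, -0.12, 0.005, 0.001, -0.001, 0], [0, 0, -0.1, 0.005, 0, 0, 0], [0, 0, -0.1, 0.005, 0, 0, 0], [0, 0, 0, 0, 0, 0, 0]],
])

```text
clock: 5.65
tool_pos: [0.4705, 0.0804, 0.0748]
eef_rot: [0.868, 0.496, 0.007, -0.001]
contact_force: [0.6, -0.9, -0.4]
opening: 0.008
```

```bash
python3 look.py; python3 - <<'E'
from h import *
s=r.snapshot('top'); t=np.load('side.npz')
f=cv2.cvtColor(s['frame'],cv2.COLOR_RGB2BGR)[200:280,110:200]; g=cv2.cvtColor(t['frame'],cv2.COLOR_RGB2BGR)[140:220,150:240]
cv2.imwrite('pics/c3.png',np.hstack([cv2.resize(f,(400,356),interpolation=2),cv2.resize(g,(400,356),interpolation=2)]))
E
```

```text
[0.4705 0.0804 0.0748] yaw 59.5 [ 0.6 -0.9 -0.4] [-0.23  0.82 -0.05  2.15  0.19  0.16  0.58]
dial_tip 0.67 196.6 173.5 [0.464 0.011 0.08 ]
dial 0.56 197.2 171.8 [0.469 0.02  0.08 ]
```

View pics/c3.png

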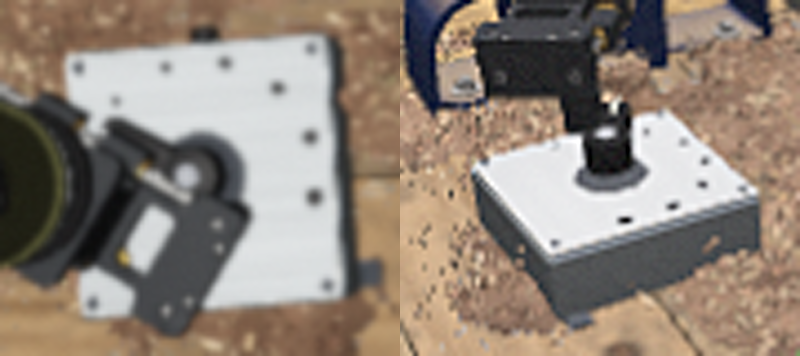

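The nose now looks to be at roughly 60°, so it is hard to tell a detent from a held position. I'll retreat and measure it cleanly with the wrist camera.

Emit:
move_arm([
  [[0, 0, 0, -0.015, 0.008, 0.005, 0], [0, 0, 0, -0.005, 0.0, 0.03, 0], [0, 0, 0, 0, 0, 0.04, 0], [0, 0, 0, 0.01, -0.01, 0.045, 0], [0, 0, 0, 0.03, -0.02, 0.035, 0]],
])

```text
clock: 6.35
tool_pos: [0.4834, 0.0582, 0.2304]
eef_rot: [0.864, 0.503, -0.001, -0.002]
contact_force: [2.2, 1.1, -1.5]
opening: 0.007
```

Emit:
move_arm([
  [[0, 0, 0.03, 0.04, -0.02, 0.02, 0], [0, 0, 0.03, 0.04, -0.025, 0.02, 0], [0, 0, 0.03, 0.03, -0.025, 0.01, 0], [0, 0, 0.03, 0.02, -0.015, 0.01, 0], [0, 0, 0, 0, 0, 0, 0]],
])

```text
clock: 6.85
tool_pos: [0.6197, -0.0356, 0.2991]
eef_rot: [0.831, 0.556, 0.005, 0.004]
contact_force: [-0.0, -0.9, -0.4]
opening: 0.008
```

```bash
cat > dia.py <<'E'
from ov import *
import sys
s=r.snapshot('wrist'); np.savez('w.npz',**{k:np.array(s[k]) for k in('frame','K','D','T')})
print(np.round(r.get_state()['tool_pos'],3))
# rectify handle-top plane z=.08 to a metric top-down patch, 0.5 mm/px, up=+x left=+y, centred on axis
c=(.471,.0335)
def rect(z,half=.085):
    N=int(2*half/.0005); xs=c[0]+half-np.arange(N)*.0005; ys=c[1]+half-np.arange(N)*.0005
    X,Y=np.meshgrid(xs,ys,indexing='ij'); p=proj(s,np.c_[X.ravel(),Y.ravel(),np.full(X.size,z)]).astype(np.float32).reshape(N,N,2)
    return cv2.remap(cv2.cvtColor(s['frame'],cv2.COLOR_RGB2BGR),p[...,0],p[...,1],cv2.INTER_CUBIC)
a,b=rect(.08),rect(.05); cv2.imwrite('pics/'+sys.argv[1],np.hstack([a,b]))
E
python3 dia.py r1.png
```

```text
[ 0.618 -0.034  0.298]
```

View pics/r1.png

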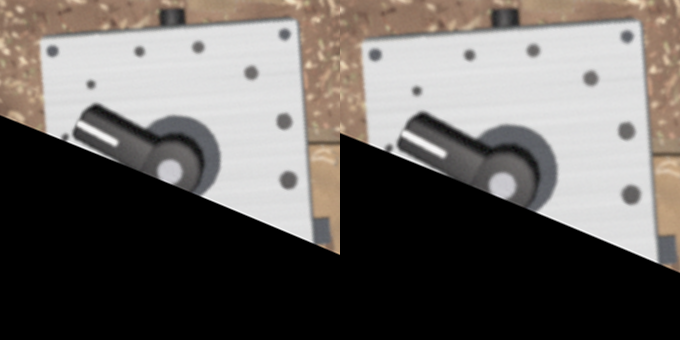

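Rectified view r1: hub at (169,170), nose line through (117,146)–(78,125), so the nose is at 64°. That is again midway between dots 2 (79°) and 3 (49°). I'll write a numeric angle reader and check whether the detents really sit midway.

```bash
cat > ang.py <<'E'
import sys
from h import *
C=(.471,.0335)
def nose(s,z=.079,c=C):
    a=np.radians(np.arange(-180,180,1.)); R=np.arange(.024,.050,.001); w=np.arange(-.006,.0061,.002)
    A,Rr,W=np.meshgrid(a,R,w,indexing='ij')
    P=np.c_[(c[0]+Rr*np.cos(A)-W*np.sin(A)).ravel(),(c[1]+Rr*np.sin(A)+W*np.cos(A)).ravel(),np.full(A.size,z)]
    p=proj(s,P).astype(np.float32); h,w_=s['frame'].shape[:2]
    ok=((p>0)&(p<[w_-1,h-1])).all(1).reshape(A.shape).mean((1,2))
    g=cv2.cvtColor(np.ascontiguousarray(s['frame']),cv2.COLOR_RGB2GRAY).astype(np.float32)
    v=np.concatenate([cv2.remap(g,q[:,0].copy(),q[:,1].copy(),1).ravel() for q in np.array_split(p,10)]).reshape(A.shape)
    d=(v<95).mean((1,2)); d[ok<.95]=np.nan
    return np.degrees(a),d
def report(s,n):
    a,d=nose(s); m=np.nanmax(d); k=d>.85*m
    print(n,'max',m.round(2),'centre',a[k].mean().round(1),'range',a[k].min(),a[k].max(),'unseen',a[np.isnan(d)].tolist()[:1],np.isnan(d).sum())
if __name__=='__main__':
    for n in sys.argv[1:]: report(np.load(n) if n.endswith('npz') else r.snapshot(n),n)
E
python3 ang.py w2.npz w.npz top
```

```text
w2.npz max 0.73 centre 92.5 range 85.0 100.0 unseen [-180.0] 112
w.npz max 0.73 centre 55.4 range 48.00000000000001 64.0 unseen [-180.0] 179
top max 0.6 centre 56.5 range 51.0 62.0 unseen [] 0
```

```bash
python3 - <<'E'
from ang import *
s=r.snapshot('top'); report(s,'now')
f=cv2.cvtColor(cv2.imread('pics/top1.png'),cv2.COLOR_BGR2RGB); s0={k:np.array(s[k]) for k in('K','D','T')}; s0['frame']=f
report(s0,'start')
np.savez('topcal.npz',**s0)
# white line: brightness over angle at r 30..50 for wrist shots
for nm in('w2.npz','w.npz'):
    w=np.load(nm); g=cv2.cvtColor(w['frame'],cv2.COLOR_RGB2GRAY).astype(np.float32)
    for R in(.030,.036,.042,.047):
        best=[]
        for a in range(40,112):
            t=np.radians(a); p=proj(w,[C[0]+R*np.cos(t),C[1]+R*np.sin(t),.08])[0]
            best.append(cv2.getRectSubPix(g,(1,1),tuple(map(float,p)))[0,0])
        b=np.array(best); print(nm,R,[(40+i,int(b[i])) for i in range(0,72,3)])
E
```

```text
now max 0.6 centre 56.5 range 51.0 62.0 unseen [] 0
start max 0.63 centre 96.5 range 95.0 98.0 unseen [] 0
w2.npz 0.03 [(40, 224), (43, 220), (46, 219), (49, 219), (52, 219), (55, 221), (58, 223), (61, 221), (64, 220), (67, 221), (70, 219), (73, 205), (76, 123), (79, 41), (82, 51), (85, 79), (88, 89), (91, 87), (94, 94), (97, 157), (100, 149), (103, 91), (106, 78), (109, 73)]
w2.npz 0.036 [(40, 219), (43, 221), (46, 223), (49, 224), (52, 223), (55, 221), (58, 219), (61, 220), (64, 223), (67, 220), (70, 220), (73, 220), (76, 216), (79, 145), (82, 41), (85, 51), (88, 82), (91, 84), (94, 116), (97, 233), (100, 197), (103, 83), (106, 73), (109, 71)]
w2.npz 0.042 [(40, 224), (43, 224), (46, 223), (49, 220), (52, 220), (55, 224), (58, 223), (61, 220), (64, 218), (67, 221), (70, 221), (73, 219), (76, 220), (79, 215), (82, 130), (85, 30), (88, 66), (91, 79), (94, 94), (97, 231), (100, 169), (103, 73), (106, 64), (109, 147)]
w2.npz 0.047 [(40, 220), (43, 219), (46, 220), (49, 224), (52, 224), (55, 219), (58, 221), (61, 223), (64, 221), (67, 220), (70, 220), (73, 222), (76, 218), (79, 219), (8
[... 492 characters left out ...]
, 70), (73, 64), (76, 155), (79, 195), (82, 194), (85, 189), (88, 184), (91, 183), (94, 182), (97, 181), (100, 178), (103, 168), (106, 151), (109, 136)]
w.npz 0.042 [(40, 225), (43, 216), (46, 66), (49, 25), (52, 55), (55, 87), (58, 85), (61, 188), (64, 228), (67, 79), (70, 65), (73, 95), (76, 215), (79, 214), (82, 214), (85, 214), (88, 214), (91, 215), (94, 212), (97, 203), (100, 197), (103, 193), (106, 184), (109, 182)]
w.npz 0.047 [(40, 218), (43, 221), (46, 171), (49, 30), (52, 39), (55, 80), (58, 82), (61, 176), (64, 219), (67, 70), (70, 62), (73, 183), (76, 218), (79, 218), (82, 218), (85, 218), (88, 219), (91, 219), (94, 217), (97, 215), (100, 214), (103, 215), (106, 209), (109, 197)]
```

```bash
cat >> ang.py <<'E'
def line(s,c=C):
    g=cv2.cvtColor(np.ascontiguousarray(s['frame']),cv2.COLOR_RGB2GRAY).astype(np.float32)
    a=np.arange(-180,180,.5); R=np.arange(.033,.048,.001)
    A,Q=np.meshgrid(np.radians(a),R,indexing='ij')
    p=proj(s,np.c_[(c[0]+Q*np.cos(A)).ravel(),(c[1]+Q*np.sin(A)).ravel(),np.full(A.size,.08)]).astype(np.float32)
    v=cv2.remap(g,p[:,0].reshape(A.shape).copy(),p[:,1].reshape(A.shape).copy(),1,borderMode=cv2.BORDER_CONSTANT,borderValue=0).mean(1)
    sc=v-np.maximum(np.roll(v,14),np.roll(v,-14)); i=sc.argmax()
    w=np.arange(i-8,i+9)%len(a); k=np.clip(v[w]-v[w].min()-.3*np.ptp(v[w]),0,None)
    return round(float(a[i]+((k*(np.arange(17)-8)).sum()/k.sum())*.5),1),round(float(sc[i]))
E
sed -i 's/^if __name__==.__main__.:/def main():/' ang.py; cat >> ang.py <<'E'
if __name__=='__main__':
    for n in sys.argv[1:]:
        s=np.load(n) if n.endswith('npz') else r.snapshot(n); print(n,line(s)); report(s,n)
E
sed -i 's/d=.018/d=.022/' arc.py
python3 ang.py w2.npz w.npz topcal.npz top side; python3 arc.py 64 | head -3
```

```text
w2.npz (97.7, 156)
w2.npz max 0.73 centre 92.5 range 85.0 100.0 unseen [-180.0] 112
w.npz (63.0, 152)
w.npz max 0.73 centre 55.4 range 48.00000000000001 64.0 unseen [-180.0] 179
topcal.npz (95.6, 101)
topcal.npz max 0.63 centre 96.5 range 95.0 98.0 unseen [] 0
top (61.2, 102)
top max 0.6 centre 56.5 range 51.0 62.0 unseen [] 0
side (64.0, 128)
side max 1.0 centre -107.5 range -123.00000000000001 -92.0 unseen [] 0
[ 0.6152 -0.0301  0.2972] yaw 67.9 [ 0.3 -0.4  0.4] [ 0.1   0.63 -0.22  1.54  0.15  0.99  1.02]
64.0 [0.4696 0.0809] shift [-0.1455  0.111 ] turn -0.069
```

Emit:
move_arm([
  [[0, 0, -0.02, -0.033, 0.022, -0.02, 0], [0, 0, -0.02, -0.033, 0.022, -0.02, 0], [0, 0, -0.02, -0.033, 0.022, -0.02, 0], [0, 0, -0.01, -0.033, 0.022, -0.02, 0], [0, 0, 0, -0.01, 0.008, -0.02, 0]],
])

```text
clock: 7.6
tool_pos: [0.4652, 0.0713, 0.1963]
eef_rot: [0.848, 0.53, 0.005, 0.002]
contact_force: [0.6, 0.1, -0.0]
opening: 0.007
```

Emit:
move_arm([
  [[0, 0, 0, 0, 0, -0.025, 0], [0, 0, 0, 0, 0, -0.025, 0], [0, 0, 0, 0, 0, -0.005, 0]],
])

```text
clock: 7.9
tool_pos: [0.4575, 0.0763, 0.1392]
eef_rot: [0.845, 0.535, 0.002, -0.001]
contact_force: [-0.5, 0.0, -0.2]
opening: 0.001
```

```bash
python3 arc.py 64; python3 ang.py top side|grep '('
```

```text
[0.4575 0.0763 0.1392] yaw 64.8 [-0.5  0.  -0.2] [-0.19  0.68 -0.12  2.15  0.23  0.32  0.63]
64.0 [0.4696 0.0809] shift [0.0122 0.0046] turn -0.013
top (61.2, 99)
side (64.0, 127)
```

Emit:
move_arm([
  [[0, 0, 0, 0.001, 0.003, -0.02, 0], [0, 0, 0, 0.001, 0.003, -0.02, 0], [0, 0, 0, 0, 0, -0.016, 0], [0, 0, 0, 0, 0, -0.006, 0], [0, 0, 0, 0, 0, 0, 0]],
])

```text
clock: 8.5
tool_pos: [0.4653, 0.0835, 0.0825]
eef_rot: [0.845, 0.535, 0.009, 0.002]
contact_force: [0.3, -0.0, -0.6]
opening: 0.009
```

Emit:
move_arm([
  [[0, 0, 0, 0.005, -0.001, 0, 0], [0, 0, 0, 0.004, -0.001, 0, 0], [0, 0, 0, 0, 0, 0, 0]],
])

```text
clock: 8.8
tool_pos: [0.4759, 0.0814, 0.0849]
eef_rot: [0.845, 0.534, 0.01, 0.002]
contact_force: [-0.1, 0.4, 0.3]
opening: 0.004
```

```bash
python3 arc.py 64 57 50; python3 ang.py top side|grep '('
```

```text
[0.4759 0.0814 0.0849] yaw 64.6 [-0.1  0.4  0.3] [-0.22  0.8  -0.07  2.14  0.25  0.19  0.61]
64.0 [0.4696 0.0809] shift [-0.0063 -0.0005] turn -0.011
57.0 [0.4754 0.0807] shift [ 0.0058 -0.0002] turn -0.122
50.0 [0.4811 0.0798] shift [ 0.0057 -0.0009] turn -0.122
top (61.8, 13)
side (58.8, 96)
```

Emit:
move_arm([
  [[0, 0, -0.03, 0, 0, -0.006, 0], [0, 0, -0.03, 0, 0, -0.006, 0], [0, 0, 0, 0, 0, 0, 0]],
])

```text
clock: 9.2
tool_pos: [0.476, 0.0813, 0.0723]
eef_rot: [0.862, 0.506, 0.01, 0.003]
contact_force: [-0.4, 0.2, -0.5]
opening: 0.003
```

```bash
python3 arc.py 64 57 50; python3 ang.py top side|grep '('; python3 - <<'E'
from h import *
s=r.snapshot('side'); g=cv2.cvtColor(s['frame'],cv2.COLOR_RGB2BGR)[130:220,150:240]
cv2.imwrite('pics/s4.png',cv2.resize(g,(600,600),interpolation=2))
E
```

```text
[0.476  0.0813 0.0723] yaw 60.9 [-0.4  0.2 -0.5] [-0.24  0.83 -0.05  2.14  0.22  0.16  0.57]
64.0 [0.4696 0.0809] shift [-0.0063 -0.0004] turn 0.055
57.0 [0.4754 0.0807] shift [ 0.0058 -0.0002] turn -0.122
50.0 [0.4811 0.0798] shift [ 0.0057 -0.0009] turn -0.122
top (59.5, 16)
side (58.0, 112)
```

View pics/s4.png

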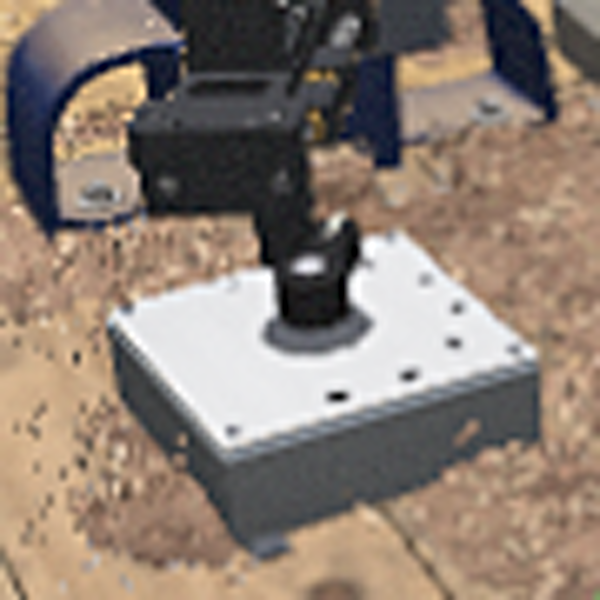

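Emit:
move_arm([
  [[0, 0, -0.05, 0.002, -0.001, 0, 0], [0, 0, -0.05, 0.002, -0.001, 0, 0], [0, 0, 0, 0, 0, 0, 0]],
])

```text
clock: 9.65
tool_pos: [0.4806, 0.0796, 0.073]
eef_rot: [0.888, 0.46, 0.011, 0.003]
contact_force: [-0.6, -0.7, -0.1]
opening: 0.002
```

```bash
python3 arc.py 57 50 43; python3 ang.py top side|grep '('
```

```text
[0.4806 0.0796 0.073 ] yaw 54.7 [-0.6 -0.7 -0.1] [-0.24  0.83 -0.04  2.13  0.17  0.16  0.52]
57.0 [0.4754 0.0807] shift [-0.0052  0.0011] turn 0.04
50.0 [0.4811 0.0798] shift [ 0.0057 -0.0009] turn -0.122
43.0 [0.4867 0.0782] shift [ 0.0056 -0.0016] turn -0.122
top (56.8, 18)
side (52.0, 118)
```

Emit:
move_arm([
  [[0, 0, -0.05, 0.002, -0.001, 0, 0], [0, 0, -0.05, 0.002, -0.001, 0, 0], [0, 0, 0, 0, 0, 0, 0]],
])

```text
clock: 10.05
tool_pos: [0.4834, 0.0783, 0.073]
eef_rot: [0.911, 0.412, 0.01, 0.003]
contact_force: [-0.8, 0.6, 0.4]
opening: 0.005
```

```bash
python3 arc.py 43 36 29; python3 ang.py top side|grep '('
```

```text
[0.4834 0.0783 0.073 ] yaw 48.7 [-0.8  0.6  0.4] [-0.24  0.83 -0.03  2.12  0.12  0.17  0.47]
43.0 [0.4867 0.0782] shift [ 0.0033 -0.0001] turn -0.099
36.0 [0.492 0.076] shift [ 0.0053 -0.0022] turn -0.122
29.0 [0.4971 0.0731] shift [ 0.005  -0.0029] turn -0.122
top (55.4, 14)
side (51.6, 124)
```

Emit:
move_arm([
  [[0, 0, -0.05, 0.003, -0.001, 0, 0], [0, 0, -0.05, 0.003, -0.001, 0, 0], [0, 0, 0, 0, 0, 0, 0]],
])

```text
clock: 10.45
tool_pos: [0.4854, 0.0787, 0.0725]
eef_rot: [0.931, 0.365, 0.006, 0.001]
contact_force: [-0.7, 0.4, 0.1]
opening: 0.005
```

```bash
python3 arc.py 43 36 29; python3 ang.py top side|grep '('
```

```text
[0.4854 0.0787 0.0725] yaw 42.9 [-0.7  0.4  0.1] [-0.24  0.83 -0.02  2.11  0.07  0.19  0.42]
43.0 [0.4867 0.0782] shift [ 0.0013 -0.0005] turn 0.002
36.0 [0.492 0.076] shift [ 0.0053 -0.0022] turn -0.122
29.0 [0.4971 0.0731] shift [ 0.005  -0.0029] turn -0.122
top (56.7, 12)
side (49.0, 89)
```

Emit:
move_arm([
  [[0, 0, -0.07, 0.005, -0.002, 0, 0], [0, 0, -0.07, 0.005, -0.002, 0, 0], [0, 0, -0.05, 0.004, -0.002, 0, 0], [0, 0, 0, 0, 0, 0, 0]],
])

```text
clock: 10.95
tool_pos: [0.4977, 0.0722, 0.0722]
eef_rot: [0.962, 0.273, 0.004, 0.001]
contact_force: [0.6, 0.8, -0.7]
opening: 0.004
```

```bash
sed -i 's/d=.022/d=.019/' arc.py; python3 arc.py 43 36 29; python3 ang.py top side|grep '('
```

```text
[0.4977 0.0722 0.0722] yaw 31.7 [ 0.6  0.8 -0.7] [-0.24  0.84  0.01  2.07 -0.01  0.22  0.33]
43.0 [0.4888 0.076 ] shift [-0.009   0.0039] turn 0.198
36.0 [0.4938 0.0736] shift [ 0.0051 -0.0025] turn -0.122
29.0 [0.4985 0.0705] shift [ 0.0047 -0.0031] turn -0.122
top (42.0, 17)
side (28.6, 63)
```

Emit:
move_arm([
  [[0, 0, 0, -0.008, 0.007, 0, 0], [0, 0, 0, -0.008, 0.007, 0, 0], [0, 0, 0, 0, 0, 0, 0]],
])

```text
clock: 11.35
tool_pos: [0.4808, 0.0872, 0.0724]
eef_rot: [0.962, 0.274, 0.005, 0.001]
contact_force: [-0.1, -1.2, 0.7]
opening: 0.004
```

```bash
python3 arc.py 36 29; python3 - <<'E'
from ang import *
for n in('side','top'):
    s=r.snapshot(n); print(n,line(s))
    g=cv2.cvtColor(s['frame'],cv2.COLOR_RGB2BGR); g=g[140:220,150:240] if n=='side' else g[200:280,110:200]
    cv2.imwrite(f'pics/z{n}.png',cv2.resize(g,(400,356),interpolation=2))
cv2.imwrite('pics/z.png',np.hstack([cv2.imread('pics/zside.png'),cv2.imread('pics/ztop.png')]))
E
```

```text
[0.4808 0.0872 0.0724] yaw 31.8 [-0.1 -1.2  0.7] [-0.28  0.83  0.01  2.11 -0.02  0.18  0.31]
36.0 [0.4938 0.0736] shift [ 0.013  -0.0136] turn 0.073
29.0 [0.4985 0.0705] shift [ 0.0047 -0.0031] turn -0.122
side (28.9, 37)
top (25.3, 102)
```

Emit:
move_arm([
  [[0, 0, -0.08, 0.007, -0.005, 0, 0], [0, 0, -0.08, 0.007, -0.006, 0, 0], [0, 0, -0.08, 0.006, -0.006, 0, 0], [0, 0, -0.08, 0.005, -0.005, 0, 0], [0, 0, 0, 0, 0, 0, 0]],
])

```text
clock: 11.95
tool_pos: [0.5064, 0.0651, 0.0723]
eef_rot: [0.994, 0.112, 0.004, 0.001]
contact_force: [0.6, 0.2, 0.0]
opening: 0.002
```

```bash
python3 arc.py 20 13;python3 ang.py top side|grep '('
```

```text
[0.5064 0.0651 0.0723] yaw 12.9 [0.6 0.2 0. ] [-0.25  0.85  0.05  2.05 -0.16  0.24  0.16]
20.0 [0.504  0.0657] shift [-0.0024  0.0006] turn 0.124
13.0 [0.5076 0.0615] shift [ 0.0037 -0.0043] turn -0.122
top (14.9, 77)
side (18.0, 52)
```

Emit:
move_arm([
  [[0, 0, -0.04, 0.002, -0.004, 0, 0], [0, 0, -0.04, 0.002, -0.004, 0, 0]],
])

```text
clock: 12.25
tool_pos: [0.5095, 0.0601, 0.0723]
eef_rot: [0.997, 0.074, 0.003, -0.0]
contact_force: [-1.2, 3.2, 0.4]
opening: 0.007
```

```bash
python3 arc.py 13 8;python3 ang.py top side|grep '('
```

```text
[0.5095 0.0601 0.0723] yaw 8.5 [-1.2  3.2  0.4] [-0.25  0.85  0.06  2.04 -0.19  0.25  0.13]
13.0 [0.5076 0.0615] shift [-0.0018  0.0013] turn 0.078
8.0 [0.5099 0.0582] shift [ 0.0023 -0.0033] turn -0.087
top (8.1, 55)
side (9.4, 39)
```

Emit:
move_arm([
  [[0, 0, 0, -0.003, 0.009, 0, 0], [0, 0, 0, -0.003, 0.006, 0, 0], [0, 0, 0, 0, 0, 0, 0]],
])

```text
clock: 12.65
tool_pos: [0.5042, 0.073, 0.0724]
eef_rot: [0.997, 0.073, 0.004, 0.002]
contact_force: [-0.1, 0.2, 0.6]
opening: 0.009
```

```bash
python3 arc.py 13 8;python3 ang.py top side|grep '('
```

```text
[0.5042 0.073  0.0724] yaw 8.4 [-0.1  0.2  0.6] [-0.28  0.85  0.07  2.05 -0.2   0.24  0.11]
13.0 [0.5076 0.0615] shift [ 0.0035 -0.0115] turn 0.081
8.0 [0.5099 0.0582] shift [ 0.0023 -0.0033] turn -0.087
top (5.3, 84)
side (8.5, 31)
```

```bash
python3 - <<'E'
from ang import *
z=cv2.resize(cv2.imread('pics/ztop.png'),(396,352))
s=r.snapshot('top'); g=cv2.cvtColor(s['frame'],cv2.COLOR_RGB2BGR)[200:280,110:200]
cv2.imwrite('pics/z2.png',np.hstack([z,cv2.resize(g,(396,352),interpolation=2)])); print(line(s))
E
```

```text
(5.3, 83)
```

View pics/z2.png

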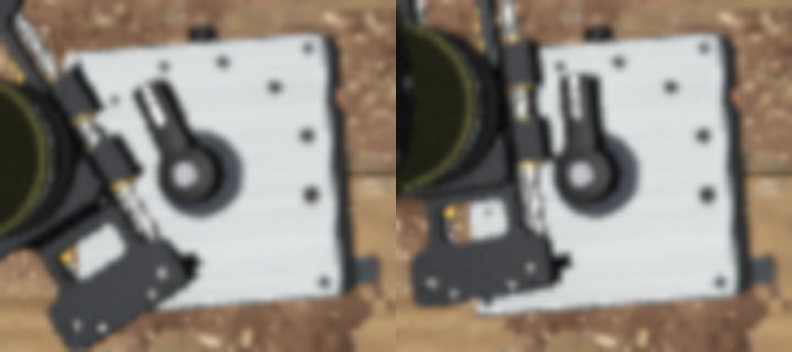

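Emit:
move_arm([
  [[0, 0, -0.04, 0.003, -0.006, 0, 0], [0, 0, -0.04, 0.002, -0.005, 0, 0], [0, 0, -0.03, 0.002, -0.005, 0, 0], [0, 0, 0, 0.001, -0.003, 0, 0]],
])

```text
clock: 13.2
tool_pos: [0.513, 0.0516, 0.0724]
eef_rot: [1.0, 0.012, 0.004, 0.002]
contact_force: [-1.5, 0.9, 0.5]
opening: 0.009
```

```bash
sed -i 's/d=.019/d=.0185/' arc.py; python3 arc.py 2 -4 -10;python3 ang.py top side|grep '('
```

```text
[0.513  0.0516 0.0724] yaw 1.4 [-1.5  0.9  0.5] [-0.25  0.85  0.09  2.04 -0.24  0.26  0.07]
2.0 [0.5123 0.0535] shift [-0.0007  0.0019] turn 0.011
-4.0 [0.5142 0.049 ] shift [ 0.0019 -0.0044] turn -0.105
-10.0 [0.5156 0.0444] shift [ 0.0014 -0.0046] turn -0.105
top (-6.5, 103)
side (-7.0, 35)
```

Emit:
move_arm([
  [[0, 0, -0.08, 0.001, -0.003, 0, 0], [0, 0, -0.08, 0.001, -0.003, 0, 0], [0, 0, -0.06, 0.001, -0.002, 0, 0], [0, 0, 0, 0, 0, 0, 0]],
])

```text
clock: 13.7
tool_pos: [0.5157, 0.046, 0.0724]
eef_rot: [0.995, -0.1, 0.003, 0.001]
contact_force: [0.4, -0.4, 0.3]
opening: 0.004
```

```bash
python3 arc.py -12 -18 -24;python3 ang.py top side|grep '('
```

```text
[0.5157 0.046  0.0724] yaw -11.5 [ 0.4 -0.4  0.3] [-0.25  0.85  0.12  2.03 -0.34  0.27 -0.04]
-12.0 [0.5159 0.0429] shift [ 0.0003 -0.0031] turn -0.01
-18.0 [0.5167 0.0381] shift [ 0.0007 -0.0047] turn -0.105
-24.0 [0.5169 0.0333] shift [ 0.0002 -0.0048] turn -0.105
top (-11.0, 99)
side (-10.5, 31)
```

Emit:
move_arm([
  [[0, 0, -0.04, 0.0005, -0.003, 0, 0], [0, 0, -0.04, 0.0005, -0.003, 0, 0], [0, 0, -0.03, 0, -0.002, 0, 0]],
])

```text
clock: 14.1
tool_pos: [0.5168, 0.0419, 0.0725]
eef_rot: [0.988, -0.154, 0.003, -0.002]
contact_force: [-0.3, 4.8, 1.5]
opening: -0.002
```

```bash
python3 arc.py -18 -24;python3 ang.py top side|grep '('
```

```text
[0.5168 0.0419 0.0725] yaw -17.7 [-0.3  4.8  1.5] [-0.25  0.86  0.13  2.03 -0.39  0.28 -0.1 ]
-18.0 [0.5167 0.0381] shift [-0.0001 -0.0038] turn -0.006
-24.0 [0.5169 0.0333] shift [ 0.0002 -0.0048] turn -0.105
top (-15.9, 90)
side (-14.1, 30)
```

Emit:
move_arm([
  [[0, 0, -0.03, 0, -0.003, 0, 0], [0, 0, -0.03, 0, -0.003, 0, 0]],
])

```text
clock: 14.4
tool_pos: [0.5168, 0.0362, 0.0725]
eef_rot: [0.983, -0.184, 0.003, -0.002]
contact_force: [-0.4, 4.1, 0.6]
opening: 0.003
```

```bash
python3 arc.py -18 -24;python3 ang.py top side|grep '('
```

```text
[0.5168 0.0362 0.0725] yaw -21.2 [-0.4  4.1  0.6] [-0.24  0.86  0.14  2.03 -0.41  0.28 -0.12]
-18.0 [0.5167 0.0381] shift [-0.0001  0.0019] turn 0.056
-24.0 [0.5169 0.0333] shift [ 0.0002 -0.0048] turn -0.105
top (-24.1, 80)
side (-22.8, 25)
```

Emit:
move_arm([
  [[0, 0, -0.03, 0, -0.003, 0, 0], [0, 0, 0, 0, 0, 0, 0]],
])

```text
clock: 14.7
tool_pos: [0.5166, 0.0304, 0.0724]
eef_rot: [0.98, -0.2, 0.003, -0.0]
contact_force: [-0.6, 0.6, -0.3]
opening: 0.002
```

```bash
python3 arc.py -24;python3 ang.py top side|grep '('
```

```text
[0.5166 0.0304 0.0724] yaw -23.1 [-0.6  0.6 -0.3] [-0.24  0.86  0.15  2.03 -0.42  0.28 -0.14]
-24.0 [0.5169 0.0333] shift [0.0003 0.0029] turn -0.016
top (-35.1, 94)
side (-37.5, 33)
```

It jumped over. I'm backing off and checking where it settles.

Emit:
move_arm([
  [[0, 0, 0, 0, 0.008, 0, 0], [0, 0, 0, 0, 0.01, 0, 0], [0, 0, 0, 0, 0.005, 0.01, 0], [0, 0, 0, 0, 0, 0, 0]],
])

```text
clock: 15.2
tool_pos: [0.5167, 0.0544, 0.0831]
eef_rot: [0.98, -0.2, 0.003, 0.0]
contact_force: [0.4, 0.1, 0.4]
opening: 0.009
```

```bash
python3 arc.py -24;python3 ang.py top side|grep '('; sleep 0; python3 ang.py top|grep '('
```

```text
[0.5167 0.0544 0.0831] yaw -23.1 [0.4 0.1 0.4] [-0.3   0.84  0.17  2.02 -0.43  0.31 -0.17]
-24.0 [0.5169 0.0333] shift [ 0.0002 -0.0211] turn -0.016
top (-36.4, 92)
side (-16.5, 24)
top (-36.4, 92)
```

Emit:
move_arm([
  [[0, 0, 0, 0, 0.0, 0.04, 0], [0, 0, 0.05, 0, -0.01, 0.045, 0], [0, 0, 0.1, 0.02, -0.02, 0.04, 0], [0, 0, 0.1, 0.03, -0.02, 0.03, 0], [0, 0, 0.1, 0.03, -0.02, 0.02, 0]],
])

```text
clock: 15.85
tool_pos: [0.5895, -0.0173, 0.2599]
eef_rot: [1.0, -0.019, -0.005, 0.004]
contact_force: [0.2, 0.5, -0.3]
opening: 0.005
```

Emit:
move_arm([
  [[0, 0, 0.1, 0.015, -0.01, 0.01, 0], [0, 0, 0.1, 0.01, 0, 0, 0], [0, 0, 0, 0, 0, 0, 0]],
])

```text
clock: 16.15
tool_pos: [0.62, -0.0348, 0.2747]
eef_rot: [0.997, 0.081, 0.001, 0.007]
contact_force: [-0.8, 0.1, -0.3]
opening: 0.004
```

```bash
cat > wm.py <<'E'
from ang import *
p=r.get_state(); print(p['tool_pos'].round(3),p['clock'])
s=r.snapshot('wrist'); np.savez('wf.npz',**{k:np.array(s[k]) for k in('frame','K','D','T')}); save(s,'wf')
print('wrist line',line(s)); t=r.snapshot('top'); print('top',line(t))
# dots: dark blobs on lid, re-fit centre and yaw
g=cv2.cvtColor(np.ascontiguousarray(s['frame']),cv2.COLOR_RGB2GRAY)
for n in range(1,9):
    a=np.radians(4.1+105-30*(n-1)); u,v=proj(s,[C[0]+.0615*np.cos(a),C[1]+.0615*np.sin(a),.05])[0]; u,v=int(u),int(v)
    if not(9<u<550 and 9<v<410): continue
    w=np.clip(190-g[v-9:v+10,u-9:u+10].astype(float),0,None)
    if w.sum()<1: continue
    yy,xx=np.mgrid[-9:10,-9:10]; q=onz(s,u+(w*xx).sum()/w.sum(),v+(w*yy).sum()/w.sum(),.05)[:2]-C
    print(n,'r',np.hypot(*q).round(4),'ang',np.degrees(np.arctan2(q[1],q[0])).round(1),'model',round(np.degrees(a),1))
E
python3 wm.py
```

```text
[ 0.62  -0.035  0.275] 16.15
wrist line (-38.0, 143)
top (-36.4, 93)
1 r 0.062 ang 109.8 model 109.1
2 r 0.0617 ang 79.8 model 79.1
3 r 0.0613 ang 49.7 model 49.1
4 r 0.061 ang 19.3 model 19.1
5 r 0.0609 ang -10.9 model -10.9
6 r 0.058 ang -41.3 model -40.9
7 r 0.0614 ang -71.5 model -70.9
8 r 0.0617 ang -101.6 model -100.9
```

The pointer is resting in the sixth detent: −38° against the dot at −41°, past the −26° barrier and well short of the next at −56°. On to the start button; first I'll put the wrist camera over it.

Emit:
move_arm([
  [[0, 0, 0, -0.01, -0.04, 0, 0], [0, 0, 0, -0.012, -0.045, 0, 0], [0, 0, 0, -0.012, -0.045, 0, 0], [0, 0, 0, -0.012, -0.045, 0, 0], [0, 0, 0, -0.012, -0.045, 0, 0]],
])

```text
clock: 16.75
tool_pos: [0.5553, -0.2452, 0.27]
eef_rot: [0.996, 0.086, -0.004, 0.001]
contact_force: [0.3, 0.2, 0.0]
opening: 0.002
```

Emit:
move_arm([
  [[0, 0, 0, -0.014, -0.045, 0, 0], [0, 0, 0, -0.014, -0.045, 0, 0], [0, 0, 0, -0.014, -0.04, 0, 0], [0, 0, 0, -0.014, -0.03, 0, 0], [0, 0, 0, 0, 0, 0, 0]],
])

```text
clock: 17.25
tool_pos: [0.4868, -0.4142, 0.2667]
eef_rot: [0.997, 0.076, -0.01, 0.0]
contact_force: [-0.3, -0.6, 0.4]
opening: 0.003
```

```bash
cat > bt.py <<'E'
from arc import *
p,y,st=state(); print(p.round(4),'yaw',round(y,1),st['clock'])
for n in('wrist','top'):
    s=r.snapshot(n)
    for q,z in(('start_button_top',.072),('stop_button_top',.083),('button_box',.05)):
        for d in r.find_in(s,q)[:2]: v,u=d['centre'];print(n,q,round(d['score'],2),round(u),round(v),onz(s,u,v,z)[:2].round(4))
    if n=='wrist': w=s; save(s,'wb')
# rectified patch at z=.072 about the expected start button, 0.5mm/px
c=(.483,-.361); N=240; xs=c[0]+.06-np.arange(N)*.0005; ys=c[1]+.06-np.arange(N)*.0005
X,Y=np.meshgrid(xs,ys,indexing='ij'); p=proj(w,np.c_[X.ravel(),Y.ravel(),np.full(X.size,.072)]).astype(np.float32).reshape(N,N,2)
I=cv2.remap(cv2.cvtColor(w['frame'],cv2.COLOR_RGB2BGR),p[...,0],p[...,1],2); g=cv2.medianBlur(cv2.cvtColor(I,6),5)
h=cv2.HoughCircles(g,cv2.HOUGH_GRADIENT,1,30,param1=80,param2=15,minRadius=26,maxRadius=38)
if h is not None:
    for x,yv,rr in h[0][:4]: print('circle',c[0]+.06-yv*.0005,c[1]+.06-x*.0005,'r',rr*.0005,x,yv)
cv2.imwrite('pics/b.png',np.hstack([cv2.resize(w['frame'][...,::-1],(480,360)),cv2.resize(I,(300,360))]))
E
python3 bt.py
```

```text
[ 0.4868 -0.4142  0.2667] yaw 8.8 17.25
wrist stop_button_top 0.82 287 202 [ 0.4891 -0.4295]
wrist button_box 0.89 287 155 [ 0.4825 -0.3882]
wrist button_box 0.76 282 361 [ 0.5159 -0.6451]
top start_button_top 0.69 420 198 [ 0.563  -0.5904]
top start_button_top 0.61 323 236 [ 0.4763 -0.3635]
top stop_button_top 0.78 451 202 [ 0.5532 -0.6591]
top stop_button_top 0.27 255 213 [ 0.5305 -0.2058]
top button_box 0.92 438 196 [ 0.5689 -0.6398]
top button_box 0.7 318 227 [ 0.4981 -0.3532]
circle 0.48125 -0.36175 r 0.015500001 121.5 123.5
```

View pics/b.png

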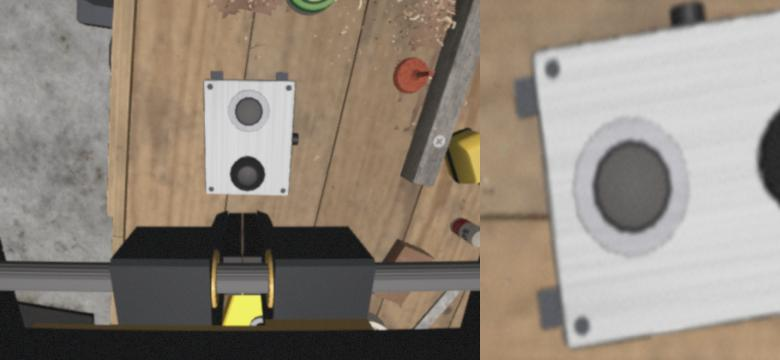

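The wrist view shows the grey box with the flat start button at image (249,110) and the mushroom stop at (247,173). The circle fit puts start at (0.481, −0.362). I'm moving above it.

Emit:
move_arm([
  [[0, 0, 0, -0.003, 0.02, 0, 0], [0, 0, 0, -0.003, 0.022, -0.01, 0], [0, 0, 0, 0, 0.006, -0.03, 0], [0, 0, 0, 0, 0, -0.035, 0], [0, 0, 0, 0, 0, -0.03, 0]],
])

```text
clock: 18.15
tool_pos: [0.4926, -0.3559, 0.1651]
eef_rot: [0.996, 0.086, -0.002, 0.002]
contact_force: [0.4, -0.7, 1.0]
opening: 0.006
```

Emit:
move_arm([
  [[0, 0, 0, 0, 0, -0.02, 0], [0, 0, 0, 0, 0, -0.015, 0], [0, 0, 0, 0, 0, 0, 0]],
])

```text
clock: 18.45
tool_pos: [0.4922, -0.3512, 0.125]
eef_rot: [0.996, 0.088, -0.004, -0.0]
contact_force: [-0.0, 1.3, -0.1]
opening: 0.005
```

Emit:
move_arm([
  [[0, 0, 0, -0.005, -0.005, -0.005, 0], [0, 0, 0, -0.005, -0.004, -0.01, 0], [0, 0, 0, 0, 0, -0.008, 0], [0, 0, 0, 0, 0, 0, 0]],
])

```text
clock: 18.85
tool_pos: [0.4828, -0.3615, 0.1026]
eef_rot: [0.996, 0.088, -0.003, 0.001]
contact_force: [1.0, 0.1, 0.3]
opening: 0.008
```

Emit:
move_arm([
  [[0, 0, 0, -0.001, 0, -0.008, 0], [0, 0, 0, 0, 0, -0.006, 0], [0, 0, 0, 0, 0, 0, 0]],
])

```text
clock: 19.15
tool_pos: [0.4822, -0.3619, 0.0881]
eef_rot: [0.996, 0.088, -0.002, 0.001]
contact_force: [0.7, -0.1, 0.3]
opening: 0.003
```

Emit:
move_arm([
  [[0, 0, 0, 0, 0, -0.004, 0], [0, 0, 0, 0, 0, -0.004, 0], [0, 0, 0, 0, 0, -0.004, 0]],
])

```text
clock: 19.45
tool_pos: [0.4827, -0.3622, 0.0769]
eef_rot: [0.996, 0.088, -0.002, 0.002]
contact_force: [-7.0, 5.3, 41.6]
opening: 0.004
```

It bottomed out: z is 77 mm as expected and the force is well above 5 N. Releasing straight up.

Emit:
move_arm([
  [[0, 0, 0, 0, 0, 0.01, 0], [0, 0, 0, 0, 0, 0.02, 0], [0, 0, 0, 0, 0, 0.035, 0], [0, 0, 0, 0, 0, 0.04, 0], [0, 0, 0, 0, 0, 0.04, 0]],
])

```text
clock: 19.95
tool_pos: [0.4801, -0.3595, 0.2206]
eef_rot: [0.996, 0.088, -0.006, -0.002]
contact_force: [0.5, 0.6, 0.1]
opening: 0.007
```

Emit:
move_arm([
  [[0, 0, 0, 0, -0.02, 0.02, 0], [0, 0, 0, 0, -0.02, 0, 0], [0, 0, 0, 0, -0.01, 0, 0], [0, 0, 0, 0, 0, 0, 0]],
])

```text
clock: 20.35
tool_pos: [0.4832, -0.4118, 0.2481]
eef_rot: [0.996, 0.09, -0.001, 0.002]
contact_force: [-0.7, -0.5, 0.3]
opening: 0.002
```

```bash
python3 bt.py; python3 - <<'E'
from ang import *
t=r.snapshot('top'); print('dial top',line(t)); s=r.snapshot('side'); print('side',line(s)); print(r.get_state()['contact_force'])
a=cv2.imread('pics/top1.png').astype(int); d=np.abs(a-t['frame'][...,::-1].astype(int)).max(2)
# change near bystanders
for n,(u,v) in dict(wax=(256,212),turned=(184,160),top=(290,152),start=(322,233),stop=(354,229)).items(): print(n,d[v-18:v+19,u-18:u+19].mean().round(1))
E
```

```text
[ 0.4832 -0.4118  0.2481] yaw 10.3 20.35
wrist start_button_top 0.57 294 134 [ 0.4838 -0.3616]
wrist stop_button_top 0.76 289 209 [ 0.4915 -0.4291]
wrist button_box 0.84 285 362 [ 0.5241 -0.6287]
wrist button_box 0.72 285 158 [ 0.4803 -0.3872]
top start_button_top 0.68 419 199 [ 0.5617 -0.5875]
top stop_button_top 0.75 454 200 [ 0.5573 -0.6643]
top button_box 0.87 320 229 [ 0.4929 -0.3577]
top button_box 0.82 435 201 [ 0.558  -0.6309]
circle 0.48224998 -0.36225 r 0.014400001 122.5 121.5
dial top (-36.4, 94)
side (87.6, 12)
[ 0.75476995 -0.0460396  -0.2085625 ]
wax 7.3
turned 8.0
top 7.6
start 35.1
stop 111.0
```

```bash
python3 -c "
from h import *
print(r.finish_job())"
```

```text
the job is handed in; nothing more can be done
None
```

I set the dial to the sixth mark, then pressed and released start, and handed the job in at about 21 s. The stop button was not touched.

**Dial:** I pushed the handle clockwise with the shut fingertips until it jumped from the fifth dot into the sixth click, then drew back. My checks after it settled:
- **Wrist camera:** the pointer reads about −38°, against −41° for the sixth dot.
- **Top camera:** it reads about −36.4°, unchanged after the button press.
- **Not quite on the dot:** it rests 3–5° short, but inside the sixth click, which runs from −26° to −56°. I did not nudge it further.

**Start button:** I pressed it once until it bottomed at the expected height, with about 42 N on the fingertip, far more than the 5 N it needs. I lifted straight off. I did not measure the button coming back out; the final circle fit was too coarse to tell.

**Other things on the bench:** the top view showed little change around the wax tin, turned box and spinning top.

**What disagreed:** at the start, and at several points on the way round, the pointer rested well off the dots, about 12° off the first dot at the start. So I went by the dots and the jump into the sixth click rather than by counting clicks.

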